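Press a filter plug home in a ratchet clamp

ROBOT

A 6-joint arm with a two-finger parallel gripper is mounted at the origin on a cart in front of the work surface, level with it; the furniture and walls round the work are solid. World frame = base frame: x ahead of the robot, y to its left, z up, the work surface at z = 0. Lengths are in m, angles in degrees, forces in N, time in s.
With the tool pointing down it reaches from about 0.35 to 0.875 m from the base axis. Payload 4.2 kg.
Tool frame: the origin (TCP) lies at the centre of the arm's flange, where the gripper is bolted on; the fingertips stand 182 mm ahead of it and the grasp point (between the pads) lies 164 mm ahead of it (r.nose_length is the distance from the TCP to the fingertips, in m); z points along the fingers, y is the line along which they close (so a half turn about z gives the same grasp; the last joint's range is limited). The gripper opens to 87 mm and grips with 3 to 60 N. Pads are 19 mm wide; open, the fingers measure 117 mm over their backs; the gripper's body (75 mm by 190 mm) begins 51 mm behind the grasp point.
Start: joints at [81.509, 22.042, 0.453, 0, -68.411, -14.817], TCP at [0.247, 0.574, 0.405] pointing down, gripper open.
Joint ranges: [-179.83, 179.83], [-69.29, 118.12], [-61.27, 80.66], [-181.25, 117.63], [-171.15, -9.14], [-177.46, 177.46]. Speed limits (degrees/s): [159.86, 159.86, 180, 180, 180, 180].

INTERFACE

Orientations are given as a 3x3 rotation matrix whose columns are the frame's x, y, z axes.
In Python, from station import r, vision gives the robot as it stands. The module is installed in compiled form; this text tells all that it offers.
- The arm moves only by the shell command python3 -m creep 'ROWS'. ROWS is JSON, a list of rows, each a list of 7 numbers: the opening, from -1 (shut) to 1 (fully open), then the shift along the tool's x, y, z in mm, then the turn, a rotation vector about the tool's x, y, z in degrees. A call has 1 to 8 rows; each row is the pose to reach, as a shift and turn from the pose commanded when the call began, along the tool's axes at that moment; what a row does not reach only later rows make up. A row lasts 1/12 s, in which the tool goes at most 41.7 mm and 7.16 degrees, less where a joint would pass 70% of its speed; a pose out of reach is approached as far as the arm can. A call with a gripper value outside its range is refused whole. The fingers move at their own pace and stop on an object; the grip force is fixed at half the most. Time passes only in rows, so rows that repeat a pose let the fingers close. It gives the time, the measured TCP pose, the force, the opening and the grip force at its end, in the units of the state.
- r.sense(): the state, without advancing time (a new reading comes with each control period).
- vision.capture(name): name is "side" or "top" or "wrist"; returns (picture, depth): 384x512x3 uint8, red, green, blue; 384x512 float32, m along the optical axis (not along the pixel's ray), 0 where there is no reading.
- vision.camera_model(name): a dict with "vertical_fov" (degrees; the focal length in pixels is half the picture's height over the tangent of half this angle, whatever the lens; pixels are square), "cx", "cy" (the principal point, pixels), "distortion" ([k1, k2, p1, p2, k3] as OpenCV has them; the pictures are not rectified), "extrinsics" (4x4, takes a point from camera to world coordinates); the wrist camera has in their place "mount" (4x4, takes a point from camera to tool coordinates, whose origin is the TCP and whose axes are the flange's). Camera axes: x right, y down, z forward; pixel columns grow to the right and rows downward; lengths in m; the calibration is good to about 2 mm. A picture is of the moment at which its call begins: read the wrist's pose just before it. camera_model takes no time and is no camera call.
- r.finish_job(): hands the job in; it is judged then, once.
Trained networks look in the newest picture that a camera, given by its name, has taken for a name from the list of things; names that differ only in an ending like _2 or _b are one class to them, and where a whole thing is asked for, a point or a joint stands for the part that bears it (a point fixed in the world has none). Each returns a list of dicts, best first, with "conf" (0 to 1); they miss things now and then, are a little off and sometimes report something else, mostly with a low value. They report only what shows in the picture. A call takes as long as a camera call.
- vision.find_in(camera, thing): "uv" ([column, row] in pixels, amid what is visible of it).
- vision.cut_out(camera, thing): "region" (384x512 bool, what is visible of it) and "uv" ([column, row] in pixels, amid what is visible of it).
The state is a dict: "time_s": time; "joints": joint angles; "joint_velocities": joint speeds; "effort": joint torques, N m; "tcp_pos": TCP position; "ee_rot": TCP orientation; "wrist_force": force on the tool from outside, world axes, zero at the start; "moment": the same for the moment, N m; "gripper_width": opening from 0.0 (shut) to 1.0 (fully open); "gripper_force": force on a finger pad.
Only numpy, scipy, OpenCV 4.12 (cv2) and the standard library are available. Lean on these libraries where they do the work, as an engineer would, in place of code of your own. Each camera call takes 0.05 s, during which the arm holds its last target. There are 200 camera calls.

TASK

Stand the filter housing in the nest of the bench ratchet clamp, against the anvil and with its plug towards the jaw. Pump the clamp's trigger until the plug is fully home and the trigger clearly turns firm, without forcing it further, then press the release so that the jaw springs all the way back, and leave the finished housing standing in the nest. Let only the clamp push the plug (do not push jaw or plug with the gripper), and leave the other things on the bench where they are.

Things in the scene. Friction and masses are not known exactly. Their poses are not given: they have to be found in the camera images.
- clamp: ratchet bar clamp on a steel base plate 180x70x8 mm fixed to the worktop. Origin on the worktop, z up, x along the bar from trigger end (-x) to anvil (+x). Black ratchet housing x -84..-36, y +-24, top z 55 mm; in front of it the jaw. Nest: 46 mm wide channel (y +-23) between two low rails (top z 16), x 11..61, floor z 8 mm, ending at the anvil
- anvil_face (a point): centre of the face of the anvil that looks at the jaw: an upright aluminium block 12x60x44 mm, top z 52 mm, tightly set anywhere from x 62 to 72 mm of the clamp (this point: y 0, z 33 mm; axes as the clamp's). A seated housing stands against it or within 5 mm of it, its centre 25 to 30 mm from this point towards the jaw, y within 3 mm, z 33 mm
- jaw: aluminium jaw 6x32x40 mm with its toothed bar; carries the pad, advances to +x of the clamp. Each full trigger stroke moves it one 8 mm tooth, which the ratchet keeps; a stroke stopped part-way slips back to the last tooth. Let the trigger come fully up between strokes. A light spring (1.5 to 2.5 N) draws it back when released; fully back at the start
- pad_face (a point): centre of the front face of the jaw's square black pad (28x28 mm), which bears on the plug; fully back it is at x -15, y 0, z 33 mm of the clamp. A 3.5 N/mm spring (8.5 mm of give) sits behind the pad
- trigger_pad (a point): top of the black roller, 15 mm thick and 18 mm wide, that turns freely across the end of the grey trigger; at rest at x -110, y 0, z 81 mm of the clamp. The trigger is a lever hinged at x -62, z 58 mm: press its roller straight down with shut fingers; it springs up by itself. A tooth is gained 19 mm down, the hard stop is 25 mm down: end a stroke 21 to 23 mm down if nothing firm is met
- trigger (a joint): trigger angle, rad: 0 up, 0.52 at the stop. Pressing force at its roller: 1.5 to 4 N with the jaw free, 4 to 7 N while the plug slides; once the plug is home it rises about 0.8 N per mm pressed. Firm is 9 to 14 N (12 to 24 N on the plug): press to about 11 N and hold half a second; over 15 N is forced. Three to six strokes are needed, the last one often part-way
- release_top (a point): top of the round grey release button, 21 mm across, on the ratchet housing between trigger and jaw, at x -44, y 0, z 72 mm of the clamp; 7 mm travel straight down, 3 to 8 N. 4 mm down is not always enough, so press it fully: the jaw comes free and needs about half a second of holding to travel back
- housing_mid (a point): centre of the filter housing, a white block 50 mm (x) x 40 mm (y) x 50 mm high with rounded edges, 0.25 kg, standing loose on the worktop; its own x points away from the plug, which is on its -x face. Grasp across its y faces in the upper half (the rails cover its lowest 8 mm in the nest); it stands 8 mm higher in the nest than on the worktop
- plug_face (a point): centre of the outer face of the steel plug, a disc 30 mm across at mid-height (25 mm above the housing's underside); 30 mm from the housing's centre when home, further by the standout when not
- plug (a joint): how far the plug still stands out of the housing, m: 0 fully home, 0.008 to 0.012 at the start; slides with about 5 N friction
- pad: the jaw's pad, see pad_face
- felt_pen: bystander: felt pen lying, 134 x 14 x 12 mm
- petri_dish: bystander: small dish, 59 mm across, 13 mm high
- tape_roll: bystander: roll of tape lying flat, 62 mm across, 19 mm high
- slide_box: bystander: flat box of slides, 32 x 84 x 29 mm
- weigh_cup: bystander: cup, 58 mm across, 52 mm high
- amber_bottle: bystander: brown bottle with black cap, 58 mm across, 106 mm high
- vial: bystander: small vial with white cap, 26 mm across, 55 mm high
- timer: bystander: flat timer, 62 x 62 x 18 mm

How it is judged:
By the outcome, as a careful person would: the job done as asked, in the order asked, and still so for the second after the job is handed in, with the robot touching nothing.
It also fails if it takes over 64 s, if anything falls off the work surface, if the arm or the gripper's body presses on something with over 40 N, if the wrist force passes 120 N, or if a joint passes its speed limit or range.

## Working session

There is one attempt and no reset: what is moved stays moved. The work goes in short steps, Python scripts to look and compute and a shell command to move; the robot and the scene stay as the last step left them, time stands still between calls to the robot, and variables do not carry over. Pictures are saved under pics/ and viewed, at most 10 in all, crops included, and the job is handed in when it is done.

```bash
mkdir -p pics
cat > h.py <<'E'
import numpy as np, cv2
from station import r, vision
def K(m):
    f=192/np.tan(np.radians(m["vertical_fov"]/2)); return np.array([[f,0,m["cx"]],[0,f,m["cy"]],[0,0,1]])
def ext(n,s=None):
    m=vision.camera_model(n)
    if "extrinsics" in m: return np.array(m["extrinsics"])
    s=s or r.sense(); T=np.eye(4);T[:3,:3]=s["ee_rot"];T[:3,3]=s["tcp_pos"]; return T@np.array(m["mount"])
def cloud(n,uv,depth,E):
    m=vision.camera_model(n); uv=np.asarray(uv,float).reshape(-1,1,2)
    p=cv2.undistortPoints(uv,K(m),np.array(m["distortion"]))[:,0]
    z=np.array([depth[int(v),int(u)] for u,v in uv[:,0]])
    P=np.c_[p*z[:,None],z]; return P@E[:3,:3].T+E[:3,3]
def onplane(n,uv,h,E):
    m=vision.camera_model(n)
    p=cv2.undistortPoints(np.asarray(uv,float).reshape(-1,1,2),K(m),np.array(m["distortion"]))[:,0]
    d=np.c_[p,np.ones(len(p))]@E[:3,:3].T; return E[:3,3]+d*((h-E[2,3])/d[:,2])[:,None]
E
python3 - <<'E'
from h import *
s=r.sense(); print(s["time_s"],s["tcp_pos"],s["ee_rot"])
for n in("top","side"):
    E=ext(n); im,d=vision.capture(n); cv2.imwrite(f"pics/{n}0.png",im[...,::-1]); np.save(f"{n}0.npy",d)
    print(n,E.round(3).tolist(),(d>0).mean())
    for t in("clamp","housing_mid","plug_face","trigger_pad","release_top","anvil_face","pad_face"):
        for q in vision.find_in(n,t)[:2]:
            print(t,round(q["conf"],2),np.round(q["uv"]),cloud(n,[q["uv"]],d,E).round(3))
E
```

```text
0.0 [0.2471554  0.57383525 0.40366862] [[ 9.18328942e-01 -3.95817293e-01 -7.89920177e-04]
 [-3.95818076e-01 -9.18326748e-01 -2.00893963e-03]
 [ 6.97682209e-05  2.15753209e-03 -9.99997670e-01]]
top [[-0.0, -0.993, 0.114, 0.381], [-1.0, 0.0, -0.002, 0.004], [0.002, -0.114, -0.993, 1.552], [0.0, 0.0, 0.0, 1.0]] 0.9959564208984375
clamp 0.93 [176. 214.] [[0.461 0.256 0.007]]
clamp 0.27 [264. 218.] [[ 0.445 -0.037  0.005]]
housing_mid 0.63 [263. 219.] [[ 0.442 -0.035  0.008]]
housing_mid 0.59 [216. 223.] [[0.428 0.12  0.051]]
plug_face 0.22 [174. 212.] [[0.467 0.263 0.01 ]]
trigger_pad 0.66 [174. 238.] [[0.38  0.251 0.072]]
release_top 0.54 [174. 239.] [[0.376 0.249 0.078]]
side [[0.996, -0.027, 0.079, 0.459], [-0.081, -0.552, 0.83, -1.025], [0.021, -0.834, -0.552, 0.776], [0.0, 0.0, 0.0, 1.0]] 0.9961293538411459
clamp 0.87 [217. 165.] [[0.441 0.238 0.031]]
clamp 0.65 [198. 155.] [[0.38  0.245 0.068]]
housing_mid 0.61 [212. 186.] [[0.427 0.097 0.043]]
plug_face 0.29 [252. 184.] [[0.552 0.157 0.009]]
plug_face 0.17 [293. 322.] [[ 0.601 -0.405  0.018]]
trigger_pad 0.47 [340. 288.] [[ 0.705 -0.362  0.07 ]]
anvil_face 0.67 [340. 289.] [[ 0.705 -0.362  0.067]]
anvil_face 0.57 [249. 165.] [[0.547 0.24  0.029]]
```

Run:
```python
import cv2
a=cv2.imread("pics/top0.png")[140:300,130:310]; b=cv2.imread("pics/side0.png")[100:260,150:330]
cv2.imwrite("pics/c1.png",cv2.resize(cv2.vconcat([a,b])[:, :],None,fx=1.85,fy=1.85,interpolation=2))
cv2.imwrite("pics/c1.png",cv2.resize(cv2.hconcat([a,b]),(800,356),interpolation=2))
```

```text
(no output)
```

View pics/c1.png

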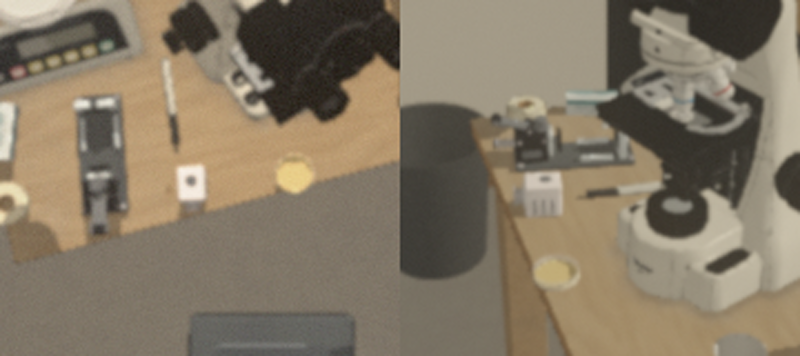

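The crop shows the clamp, with its trigger end near the robot and the anvil far away. The white housing is to its right at about (216,223) in the top view, with its plug towards the robot.

```bash
python3 -m creep '[[1,324,289,0,0,0,-23.3],[1,324,289,0,0,0,-23.3],[1,324,289,0,0,0,-23.3],[1,324,289,0,0,0,-23.3],[1,324,289,0,0,0,-23.3],[1,324,289,0,0,0,-23.3],[1,324,289,0,0,0,-23.3],[1,324,289,0,0,0,-23.3]]'
python3 - <<'E'
from h import *
s=r.sense(); print(s["time_s"],s["tcp_pos"],s["ee_rot"].round(3).tolist() if hasattr(s["ee_rot"],"round") else s["ee_rot"])
print(vision.camera_model("wrist"))
E
```

```text
time_s: 1.47
tcp_pos: [0.3882, 0.2698, 0.4052]
ee_rot: [[1.0, 0.001, 0.001], [0.001, -1.0, 0.001], [0.001, -0.001, -1.0]]
wrist_force: [0.8, 1.0, 0.2]
gripper_width: 0.998
gripper_force: 0.0
1.4667 [0.38816931 0.269788   0.40518262] [[1.0, 0.001, 0.001], [0.001, -1.0, 0.001], [0.001, -0.001, -1.0]]
{'vertical_fov': 66.83110122229206, 'cx': 252.91675364524994, 'cy': 197.13986027572273, 'distortion': array([-0.02421411,  0.        ,  0.        ,  0.        ,  0.        ]), 'mount': array([[-3.16358223e-04, -9.54618033e-01, -2.97832690e-01,
         8.30514420e-02],
       [ 9.99998734e-01, -7.66518912e-04,  1.39465870e-03,
         5.05874849e-04],
       [-1.55966074e-03, -2.97831872e-01,  9.54617066e-01,
         1.97366595e-02],
       [ 0.00000000e+00,  0.00000000e+00,  0.00000000e+00,
         1.00000000e+00]])}
```

Run:
```python
from h import *
n="wrist";s=r.sense();E=ext(n,s); im,d=vision.capture(n); cv2.imwrite("pics/w1.png",im[...,::-1]); np.savez("w1.npz",d=d,E=E)
for t in("clamp","housing_mid","plug_face","trigger_pad","release_top","anvil_face","pad_face"):
    for q in vision.find_in(n,t)[:2]:
        print(t,round(q["conf"],2),np.round(q["uv"]),cloud(n,[q["uv"]],d,E).round(3))
```

```text
clamp 0.63 [263. 103.] [[0.476 0.257 0.008]]
housing_mid 0.64 [378. 141.] [[0.435 0.126 0.051]]
plug_face 0.51 [376. 171.] [[0.397 0.119 0.038]]
trigger_pad 0.58 [270. 188.] [[0.383 0.25  0.071]]
release_top 0.56 [269. 151.] [[0.426 0.251 0.072]]
release_top 0.17 [272. 188.] [[0.384 0.248 0.072]]
anvil_face 0.78 [257.  31.] [[0.545 0.265 0.058]]
anvil_face 0.71 [263. 104.] [[0.474 0.257 0.01 ]]
pad_face 0.68 [265. 122.] [[0.455 0.255 0.048]]
```

View pics/w1.png

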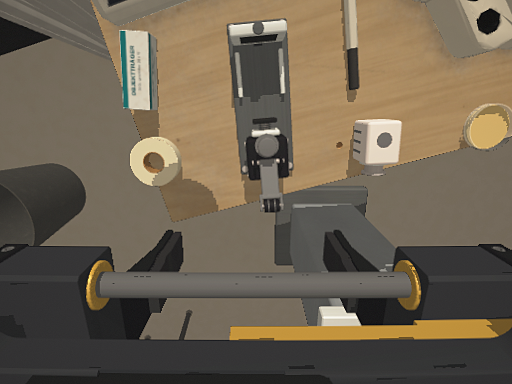

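The wrist view shows the anvil at (258,28), the release button at (266,146), the trigger roller at (271,205) and the housing at (377,142) with its plug at (375,170).

Run:
```python
from h import *
z=np.load("w1.npz");d,E=z["d"],z["E"]
u,v=np.meshgrid(np.arange(512),np.arange(384));
def P(x0,x1,y0,y1):
    g=np.stack([u[y0:y1,x0:x1],v[y0:y1,x0:x1]],-1).reshape(-1,2); return cloud("wrist",g,d,E)
def rect(n,p,lo,hi):
    q=p[(p[:,2]>lo)&(p[:,2]<hi)]; print(n,len(q),q.mean(0).round(4),cv2.minAreaRect((q[:,:2]*1000).astype(np.float32)))
h=P(340,420,105,190); rect("housing",h,.047,.054)
rect("plugzone",h[h[:,0]<.408],.02,.046)
a=P(215,300,10,60); rect("anvil",a,.049,.055)
rect("release",P(245,290,125,170),.068,.076)
rect("roller",P(255,290,180,220),.074,.085)
rect("rhous",P(235,300,120,185),.052,.058)
rect("base",P(225,300,40,185),.006,.0095)
```

```text
housing 1437 [0.4325 0.1206 0.0503] ((431.9619445800781, 119.92727661132812), (50.23148727416992, 39.088314056396484), 1.8987573385238647)
plugzone 247 [0.3976 0.1216 0.0347] ((398.25628662109375, 120.54423522949219), (34.83149719238281, 16.330087661743164), 85.65409088134766)
anvil 646 [0.5479 0.2636 0.0517] ((548.29052734375, 264.1376647949219), (13.342765808105469, 58.934814453125), 5.539896488189697)
release 288 [0.43   0.2545 0.0723] ((429.75982666015625, 254.4767303466797), (20.43022346496582, 19.208316802978516), 89.8729248046875)
roller 278 [0.3661 0.2492 0.0787] ((367.1653137207031, 249.27723693847656), (25.95827865600586, 19.29187774658203), 89.37344360351562)
rhous 1055 [0.4191 0.2538 0.0552] ((417.83782958984375, 253.442626953125), (55.791160583496094, 47.74613952636719), 4.692288875579834)
base 4500 [0.488  0.2599 0.0082] ((468.7450866699219, 257.75054931640625), (162.2677764892578, 70.21419525146484), 4.840902805328369)
```

```bash
python3 -m creep '[[1,44,150,100,0,0,-1.9],[1,44,150,100,0,0,-1.9],[1,44,150,100,0,0,-1.9],[1,44,150,100,0,0,-1.9],[1,44,150,100,0,0,-1.9],[1,44,150,100,0,0,-1.9],[1,44,150,100,0,0,-1.9]]'
python3 - <<'E'
from h import *
n="wrist";s=r.sense();E=ext(n,s); im,d=vision.capture(n); cv2.imwrite("pics/w2.png",im[...,::-1])
g=np.stack(np.meshgrid(np.arange(0,512),np.arange(0,384)),-1).reshape(-1,2);p=cloud(n,g,d,E)
q=p[(p[:,2]>.046)&(p[:,2]<.055)&(abs(p[:,0]-.432)<.05)&(abs(p[:,1]-.12)<.06)]
print(s["tcp_pos"],len(q),cv2.minAreaRect((q[:,:2]*1000).astype(np.float32)),np.percentile(q,[1,99],axis=0).round(4))
E
```

```text
time_s: 2.45
tcp_pos: [0.4322, 0.1222, 0.3042]
ee_rot: [[0.999, 0.033, -0.001], [0.033, -0.999, -0.001], [-0.001, 0.001, -1.0]]
wrist_force: [0.6, 1.1, -0.2]
gripper_width: 0.996
gripper_force: 0.0
[0.43215967 0.12215116 0.30419424] 2483 ((432.1460266113281, 119.93115997314453), (49.300559997558594, 39.555931091308594), 3.341726303100586) [[0.4085 0.1002 0.0467]
 [0.4565 0.1391 0.0521]]
```

View pics/w2.png

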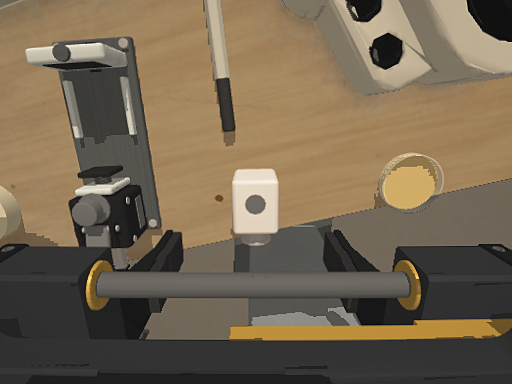

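The housing stands below the open fingers at about (256,204). The pen tip at (230,140) is ahead of the finger's path, so I go down and grip.

```bash
python3 -m creep '[[1,0,2,40,0,0,-0.5],[1,0,2,80,0,0,-0.5],[1,0,2,105,0,0,-0.5],[1,0,2,105,0,0,-0.5],[-1,0,2,105,0,0,-0.5],[-1,0,2,105,0,0,-0.5],[-1,0,2,105,0,0,-0.5],[-1,0,2,105,0,0,-0.5]]'
python3 -m creep '[[-1,0,0,0,0,0,0],[-1,0,0,0,0,0,0],[-1,0,0,0,0,0,0],[-1,0,0,0,0,0,0]]'
```

```text
time_s: 3.17
tcp_pos: [0.4326, 0.1205, 0.2016]
ee_rot: [[0.999, 0.043, 0.004], [0.043, -0.999, 0.003], [0.004, -0.002, -1.0]]
wrist_force: [-0.3, -0.3, -0.2]
gripper_width: 0.78
gripper_force: 0.0
time_s: 3.5
tcp_pos: [0.432, 0.1197, 0.2]
ee_rot: [[0.999, 0.042, 0.0], [0.042, -0.999, 0.0], [0.0, -0.0, -1.0]]
wrist_force: [-0.3, 0.4, -0.8]
gripper_width: 0.483
gripper_force: 0.0
```

```bash
python3 -m creep '[[-1,0,0,0,0,0,0],[-1,0,0,0,0,0,0],[-1,0,0,0,0,0,0],[-1,0,0,0,0,0,0]]'
```

```text
time_s: 3.83
tcp_pos: [0.4321, 0.1198, 0.2]
ee_rot: [[0.999, 0.042, 0.0], [0.042, -0.999, 0.0], [0.0, -0.0, -1.0]]
wrist_force: [-1.6, 0.1, 4.9]
gripper_width: 0.456
gripper_force: 30.0
```

```bash
python3 -m creep '[[-1,0,0,-40,0,0,0],[-1,0,0,-80,0,0,0],[-1,0,0,-90,0,0,-2.4],[-1,0,-40,-90,0,0,-2.4],[-1,0,-70,-90,0,0,-2.4],[-1,0,-70,-90,0,0,-2.4],[-1,0,-70,-90,0,0,-2.4],[-1,0,-70,-90,0,0,-2.4]]'
python3 - <<'E'
from h import *
n="wrist";s=r.sense();E=ext(n,s); im,d=vision.capture(n); cv2.imwrite("pics/w3.png",im[...,::-1]); np.savez("w3.npz",d=d,E=E)
g=np.stack(np.meshgrid(np.arange(0,512),np.arange(0,384)),-1).reshape(-1,2);p=cloud(n,g,d,E)
def rect(m,x0,x1,y0,y1,lo,hi):
    q=p[(p[:,2]>lo)&(p[:,2]<hi)&(p[:,0]>x0)&(p[:,0]<x1)&(p[:,1]>y0)&(p[:,1]<y1)]
    print(m,len(q),q.mean(0).round(4),cv2.minAreaRect((q[:,:2]*1000).astype(np.float32)))
print(s["tcp_pos"])
rect("anvil",.53,.58,.22,.31,.047,.056)
rect("release",.41,.45,.235,.275,.067,.077)
rect("roller",.34,.39,.23,.27,.073,.086)
rect("base",.38,.58,.2,.31,.005,.0105)
rect("rails",.48,.54,.2,.31,.0125,.019)
rect("leftrail",.48,.53,.262,.31,.0125,.019)
rect("rightrail",.48,.53,.2,.262,.0125,.019)
E
```

```text
time_s: 4.5
tcp_pos: [0.4284, 0.1893, 0.2886]
ee_rot: [[0.997, 0.083, -0.003], [0.083, -0.997, -0.002], [-0.003, 0.002, -1.0]]
wrist_force: [-0.6, -0.7, -3.0]
gripper_width: 0.46
gripper_force: 30.0
[0.42839036 0.18926638 0.28862976]
anvil 1695 [0.5479 0.2628 0.0517] ((548.2172241210938, 263.76422119140625), (12.912081718444824, 59.417991638183594), 4.770044326782227)
release 643 [0.4309 0.253  0.0719] ((430.00653076171875, 253.4212646484375), (19.878009796142578, 20.22626495361328), 48.293880462646484)
roller 0 [nan nan nan] ((0.0, 0.0), (0.0, 0.0), 0.0)
base 9399 [0.4949 0.2561 0.0082] ((478.2747497558594, 258.0165100097656), (178.7079620361328, 70.97637176513672), 5.110142230987549)
rails 824 [0.5103 0.2612 0.0158] ((509.7230529785156, 260.4915771484375), (49.7136344909668, 56.523563385009766), 5.118882656097412)
leftrail 409 [0.5071 0.2857 0.0157] ((506.4482421875, 285.8420715332031), (46.960899353027344, 5.440361499786377), 5.118882656097412)
rightrail 343 [0.5093 0.2346 0.0159] ((508.631591796875, 234.70562744140625), (42.932151794433594, 5.361241340637207), 5.207916736602783)<stdin>:6: RuntimeWarning: Mean of empty slice.
  ret = um.true_divide(
```

View pics/w3.png

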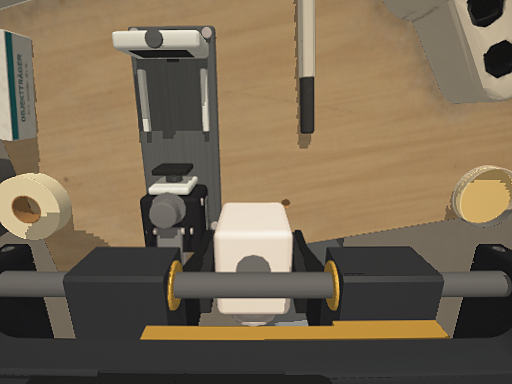

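The view shows the nest rails at (143,100) and (206,100), the anvil top at (160,42), and the housing held at (253,250). The scripted measurement gives a clamp yaw of 5° and the anvil face at (0.542, 0.263).

```bash
python3 -m creep '[[-1,30,-20,0,0,0,-0.3],[-1,60,-40,0,0,0,-0.3],[-1,92.6,-64.3,0,0,0,-0.3],[-1,92.6,-64.3,0,0,0,-0.3],[-1,92.6,-64.3,0,0,0,-0.3],[-1,92.6,-64.3,20,0,0,-0.3],[-1,92.6,-64.3,40,0,0,-0.3],[-1,92.6,-64.3,40,0,0,-0.3]]'; python3 -m creep '[[-1,0,0,0,0,0,0],[-1,0,0,0,0,0,0]]'
```

```text
time_s: 5.22
tcp_pos: [0.5138, 0.2589, 0.2455]
ee_rot: [[0.996, 0.086, -0.009], [0.086, -0.996, -0.006], [-0.009, 0.005, -1.0]]
wrist_force: [-1.0, -1.1, -4.4]
gripper_width: 0.455
gripper_force: 30.0
time_s: 5.38
tcp_pos: [0.516, 0.2611, 0.2506]
ee_rot: [[0.996, 0.089, 0.001], [0.089, -0.996, 0.0], [0.001, -0.0, -1.0]]
wrist_force: [-0.1, -0.1, -2.7]
gripper_width: 0.455
gripper_force: 30.0
```

```bash
python3 -m creep '[[-1,-0.7,0,10,0,0,0],[-1,-0.7,0,20,0,0,0],[-1,-0.7,0,30,0,0,0],[-1,-0.7,0,37,0,0,0],[-1,-0.7,0,40,0,0,0],[-1,-0.7,0,42,0,0,0],[-1,-0.7,0,42,0,0,0],[-1,-0.7,0,42,0,0,0]]'; python3 -m creep '[[-1,0,0,0,0,0,0],[-1,0,0,0,0,0,0]]'
```

```text
time_s: 6.05
tcp_pos: [0.5152, 0.2614, 0.208]
ee_rot: [[0.996, 0.089, -0.0], [0.089, -0.996, -0.001], [-0.0, 0.001, -1.0]]
wrist_force: [-0.5, -1.2, 1.5]
gripper_width: 0.455
gripper_force: 30.0
time_s: 6.22
tcp_pos: [0.5152, 0.2614, 0.208]
ee_rot: [[0.996, 0.089, -0.0], [0.089, -0.996, -0.0], [-0.0, 0.0, -1.0]]
wrist_force: [-2.0, -0.7, 3.5]
gripper_width: 0.457
gripper_force: 30.0
```

```bash
python3 -m creep '[[0.6,0,0,0,0,0,0],[0.6,0,0,0,0,0,0],[0.6,0,0,0,0,0,0],[0.6,0,0,0,0,0,0],[0.6,0,0,-40,0,0,0],[0.6,0,0,-80,0,0,0],[0.6,-40,0,-90,0,0,0],[0.6,-60,0,-90,0,0,0]]'; python3 -m creep '[[-1,-20,0,0,0,0,0],[-1,-20,0,0,0,0,0],[-1,-20,0,0,0,0,0]]'
python3 - <<'E'
from h import *
n="wrist";s=r.sense();E=ext(n,s); im,d=vision.capture(n); cv2.imwrite("pics/w4.png",im[...,::-1]); np.savez("w4.npz",d=d,E=E)
g=np.stack(np.meshgrid(np.arange(0,512),np.arange(0,384)),-1).reshape(-1,2);p=cloud(n,g,d,E)
def rect(m,x0,x1,y0,y1,lo,hi):
    q=p[(p[:,2]>lo)&(p[:,2]<hi)&(p[:,0]>x0)&(p[:,0]<x1)&(p[:,1]>y0)&(p[:,1]<y1)]
    print(m,len(q),cv2.minAreaRect((q[:,:2]*1000).astype(np.float32)))
print(s["tcp_pos"],s["gripper_width"])
rect("anvil",.535,.58,.22,.31,.048,.0545)
rect("housing",.47,.56,.22,.30,.0555,.061)
rect("release",.41,.45,.235,.275,.067,.077)
rect("roller",.34,.39,.23,.27,.073,.086)
E
```

```text
time_s: 6.88
tcp_pos: [0.455, 0.2564, 0.3014]
ee_rot: [[0.996, 0.088, 0.005], [0.088, -0.996, 0.006], [0.006, -0.005, -1.0]]
wrist_force: [-0.8, -0.8, -0.6]
gripper_width: 0.798
gripper_force: 0.0
time_s: 7.13
tcp_pos: [0.4351, 0.2544, 0.2983]
ee_rot: [[0.996, 0.09, 0.001], [0.09, -0.996, 0.001], [0.001, -0.001, -1.0]]
wrist_force: [0.7, -0.6, 0.9]
gripper_width: 0.652
gripper_force: 0.0
[0.43508714 0.25443425 0.29833473] 0.6522100963875159
anvil 1285 ((545.9068603515625, 264.1253967285156), (18.804033279418945, 59.04061508178711), 2.7181320190429688)
housing 3811 ((521.9774169921875, 261.0593566894531), (64.06768035888672, 39.3529167175293), 4.603916168212891)
release 549 ((430.1626281738281, 254.335205078125), (19.912399291992188, 19.752872467041016), 51.14875411987305)
roller 346 ((365.49566650390625, 249.03558349609375), (12.0985746383667, 24.849767684936523), 4.061670780181885)
```

View pics/w4.png

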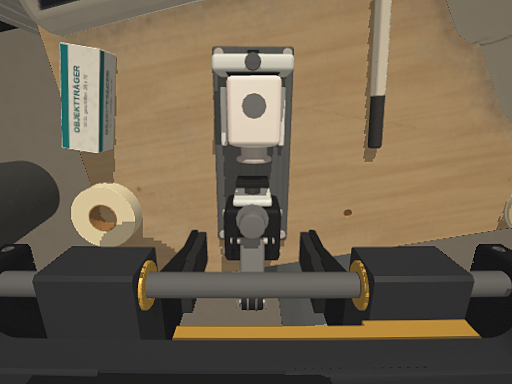

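The housing stands square between the rails at (254,112), close to the anvil, with its plug facing the pad at (254,160). Now I go above the trigger roller, seen at (253,303), with the fingers shut.

```bash
python3 -m creep '[[-1,-40,0,0,0,0,0],[-1,-71,0,0,0,0,0],[-1,-71,0,0,0,0,0],[-1,-71,0,0,0,0,0],[-1,-71,0,12,0,0,0],[-1,-71,0,20,0,0,0],[-1,-71,0,28,0,0,0],[-1,-71,0,30,0,0,0]]'; python3 -m creep '[[-1,0,0,0,0,0,0],[-1,0,0,0,0,0,0],[-1,0,0,0,0,0,0]]'
```

```text
time_s: 7.85
tcp_pos: [0.3654, 0.248, 0.2661]
ee_rot: [[0.996, 0.088, -0.002], [0.088, -0.996, -0.002], [-0.002, 0.002, -1.0]]
wrist_force: [-0.2, -0.3, -0.1]
gripper_width: 0.036
gripper_force: 0.0
time_s: 8.1
tcp_pos: [0.3652, 0.2482, 0.2679]
ee_rot: [[0.996, 0.089, 0.0], [0.089, -0.996, 0.0], [0.0, -0.0, -1.0]]
wrist_force: [-0.0, 0.8, 0.1]
gripper_width: 0.003
gripper_force: 0.0
```

```bash
python3 -m creep '[[-1,0,0,5,0,0,0],[-1,0,0,12,0,0,0],[-1,0,0,18,0,0,0],[-1,0,0,24,0,0,0],[-1,0,0,27,0,0,0],[-1,0,0,27,0,0,0],[-1,0,0,27,0,0,0],[-1,0,0,27,0,0,0]]'
```

```text
time_s: 8.77
tcp_pos: [0.365, 0.2485, 0.241]
ee_rot: [[0.996, 0.089, 0.001], [0.089, -0.996, 0.001], [0.001, -0.001, -1.0]]
wrist_force: [-1.1, 1.8, 3.4]
gripper_width: 0.008
gripper_force: 1.7
```

```bash
python3 -m creep '[[-1,0,0,-10,0,0,0],[-1,0,0,-20,0,0,0],[-1,0,0,-27,0,0,0],[-1,0,0,-27,0,0,0],[-1,0,0,-27,0,0,0],[-1,0,0,-27,0,0,0]]'; python3 -m creep '[[-1,0,0,5,0,0,0],[-1,0,0,12,0,0,0],[-1,0,0,18,0,0,0],[-1,0,0,24,0,0,0],[-1,0,0,24,0,0,0],[-1,0,0,24,0,0,0]]'
```

```text
time_s: 9.27
tcp_pos: [0.3645, 0.2475, 0.2671]
ee_rot: [[0.996, 0.088, -0.001], [0.088, -0.996, -0.001], [-0.001, 0.001, -1.0]]
wrist_force: [0.3, 0.3, -1.5]
gripper_width: 0.004
gripper_force: 0.0
time_s: 9.77
tcp_pos: [0.3649, 0.2482, 0.2433]
ee_rot: [[0.996, 0.089, -0.001], [0.089, -0.996, -0.001], [-0.001, 0.001, -1.0]]
wrist_force: [0.2, -1.0, 3.8]
gripper_width: 0.003
gripper_force: 1.7
```

```bash
python3 -m creep '[[-1,0,0,2.5,0,0,0],[-1,0,0,2.5,0,0,0],[-1,0,0,2.5,0,0,0]]'; python3 -m creep '[[-1,0,0,-10,0,0,0],[-1,0,0,-20,0,0,0],[-1,0,0,-26.5,0,0,0],[-1,0,0,-26.5,0,0,0],[-1,0,0,-26.5,0,0,0],[-1,0,0,-26.5,0,0,0]]'
python3 - <<'E'
from h import *
n="wrist";s=r.sense();E=ext(n,s); im,d=vision.capture(n); cv2.imwrite("pics/w5.png",im[...,::-1]); np.savez("w5.npz",d=d,E=E)
E
```

```text
time_s: 10.02
tcp_pos: [0.3649, 0.2481, 0.2413]
ee_rot: [[0.996, 0.089, 0.0], [0.089, -0.996, 0.0], [0.0, -0.0, -1.0]]
wrist_force: [-0.3, 0.1, 4.2]
gripper_width: 0.004
gripper_force: 2.1
time_s: 10.52
tcp_pos: [0.3646, 0.2478, 0.2672]
ee_rot: [[0.996, 0.088, -0.001], [0.088, -0.996, -0.001], [-0.001, 0.001, -1.0]]
wrist_force: [-0.9, 0.6, 0.3]
gripper_width: 0.007
gripper_force: 0.0
```

View pics/w5.png

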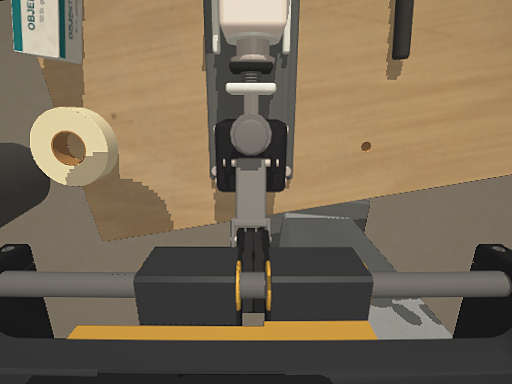

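Two teeth have been gained: the jaw at (251,88) has moved forward and its pad at (251,67) is just at the plug. From here I watch the force on each stroke.

```bash
python3 -m creep '[[-1,0,0,5,0,0,0],[-1,0,0,11,0,0,0],[-1,0,0,16,0,0,0],[-1,0,0,20,0,0,0],[-1,0,0,20,0,0,0],[-1,0,0,20,0,0,0]]'
```

```text
time_s: 11.07
tcp_pos: [0.365, 0.2483, 0.2476]
ee_rot: [[0.996, 0.089, 0.0], [0.089, -0.996, -0.0], [0.0, 0.0, -1.0]]
wrist_force: [-0.3, 0.0, 5.0]
gripper_width: 0.006
gripper_force: 2.4
```

```bash
python3 -m creep '[[-1,0,0,3,0,0,0],[-1,0,0,3,0,0,0],[-1,0,0,3,0,0,0]]'
```

```text
time_s: 11.32
tcp_pos: [0.365, 0.2482, 0.2449]
ee_rot: [[0.996, 0.089, 0.0], [0.089, -0.996, 0.0], [0.0, -0.0, -1.0]]
wrist_force: [0.7, 0.9, 4.2]
gripper_width: 0.005
gripper_force: 2.5
```

```bash
python3 -m creep '[[-1,0,0,2,0,0,0],[-1,0,0,4,0,0,0],[-1,0,0,4,0,0,0],[-1,0,0,4,0,0,0]]'; python3 -m creep '[[-1,0,0,-10,0,0,0],[-1,0,0,-20,0,0,0],[-1,0,0,-27,0,0,0],[-1,0,0,-27,0,0,0],[-1,0,0,-27,0,0,0],[-1,0,0,-27,0,0,0]]';  python3 -m creep '[[-1,0,0,5,0,0,0],[-1,0,0,8,0,0,0],[-1,0,0,11,0,0,0],[-1,0,0,11,0,0,0],[-1,0,0,11,0,0,0]]'
```

```text
time_s: 11.65
tcp_pos: [0.365, 0.2482, 0.2411]
ee_rot: [[0.996, 0.089, 0.001], [0.089, -0.996, 0.0], [0.001, -0.0, -1.0]]
wrist_force: [-0.4, -0.8, 5.6]
gripper_width: 0.003
gripper_force: 2.9
time_s: 12.15
tcp_pos: [0.3646, 0.2477, 0.2671]
ee_rot: [[0.996, 0.088, -0.001], [0.088, -0.996, -0.001], [-0.001, 0.001, -1.0]]
wrist_force: [0.6, 0.5, 0.8]
gripper_width: 0.005
gripper_force: 0.0
time_s: 12.57
tcp_pos: [0.3651, 0.2483, 0.2567]
ee_rot: [[0.996, 0.089, 0.0], [0.089, -0.996, -0.0], [0.0, 0.0, -1.0]]
wrist_force: [-0.3, -0.5, 4.5]
gripper_width: 0.006
gripper_force: 2.4
```

Tip is 6 mm down on stroke 4; I continue in small steps.

```bash
for i in 1; do python3 -m creep '[[-1,0,0,4,0,0,0],[-1,0,0,4,0,0,0],[-1,0,0,4,0,0,0]]'; done | egrep 'tcp|wrist|per_f'
```

```text
tcp_pos: [0.365, 0.2482, 0.2529]
wrist_force: [0.1, -0.7, 4.0]
gripper_force: 2.5
```

```bash
python3 -m creep '[[-1,0,0,4,0,0,0],[-1,0,0,4,0,0,0],[-1,0,0,4,0,0,0]]' | egrep 'tcp|wrist|per_f'
```

```text
tcp_pos: [0.3649, 0.2481, 0.2489]
wrist_force: [-0.2, 0.0, 4.1]
gripper_force: 2.5
```

```bash
python3 -m creep '[[-1,0,0,3,0,0,0],[-1,0,0,3,0,0,0],[-1,0,0,3,0,0,0]]' | egrep 'tcp|wrist|per_f'
```

```text
tcp_pos: [0.3649, 0.2482, 0.246]
wrist_force: [-0.7, -1.1, 6.6]
gripper_force: 2.7
```

```bash
python3 -m creep '[[-1,0,0,3,0,0,0],[-1,0,0,3,0,0,0],[-1,0,0,3,0,0,0]]' | egrep 'tcp|wrist|per_f'
```

```text
tcp_pos: [0.365, 0.2482, 0.2432]
wrist_force: [-0.7, -0.9, 6.5]
gripper_force: 3.3
```

```bash
python3 -m creep '[[-1,0,0,1,0,0,0],[-1,0,0,2.3,0,0,0],[-1,0,0,2.3,0,0,0],[-1,0,0,2.3,0,0,0]]' | egrep 'tcp|wrist|per_f';  python3 -m creep '[[-1,0,0,-10,0,0,0],[-1,0,0,-20,0,0,0],[-1,0,0,-26.5,0,0,0],[-1,0,0,-26.5,0,0,0],[-1,0,0,-26.5,0,0,0],[-1,0,0,-26.5,0,0,0]]'| egrep 'tcp|wrist|per_f'
```

```text
tcp_pos: [0.3651, 0.2482, 0.2412]
wrist_force: [-0.0, -1.5, 8.1]
gripper_force: 4.3
tcp_pos: [0.3646, 0.2477, 0.2663]
wrist_force: [0.1, 0.4, 0.0]
gripper_force: 0.0
```

```bash
python3 -m creep '[[-1,0,0,5,0,0,0],[-1,0,0,7,0,0,0],[-1,0,0,7,0,0,0],[-1,0,0,7,0,0,0]]'| egrep 'tcp|wrist|per_f'
```

```text
tcp_pos: [0.3652, 0.2483, 0.2601]
wrist_force: [-0.0, -1.3, 7.0]
gripper_force: 3.5
```

```bash
python3 -m creep '[[-1,0,0,2,0,0,0],[-1,0,0,2,0,0,0],[-1,0,0,2,0,0,0]]'| egrep 'tcp|wrist|per_f'
```

```text
tcp_pos: [0.3653, 0.2483, 0.2583]
wrist_force: [-0.2, -1.7, 8.2]
gripper_force: 4.1
```

```bash
python3 -m creep '[[-1,0,0,1,0,0,0],[-1,0,0,2,0,0,0],[-1,0,0,2,0,0,0],[-1,0,0,2,0,0,0]]'| egrep 'tcp|wrist|per_f'
```

```text
tcp_pos: [0.3653, 0.2483, 0.2565]
wrist_force: [-0.2, -1.8, 9.0]
gripper_force: 4.7
```

```bash
python3 -m creep '[[-1,0,0,1,0,0,0],[-1,0,0,2,0,0,0],[-1,0,0,2,0,0,0],[-1,0,0,2,0,0,0]]'| egrep 'tcp|wrist|per_f'
```

```text
tcp_pos: [0.3654, 0.2483, 0.2547]
wrist_force: [-0.4, -2.1, 10.6]
gripper_force: 5.3
```

```bash
python3 -m creep '[[-1,0,0,1.2,0,0,0],[-1,0,0,1.2,0,0,0],[-1,0,0,1.2,0,0,0],[-1,0,0,1.2,0,0,0],[-1,0,0,1.2,0,0,0],[-1,0,0,1.2,0,0,0],[-1,0,0,1.2,0,0,0],[-1,0,0,1.2,0,0,0]]'| egrep 'time|tcp|wrist|per_f'; python3 -m creep '[[-1,0,0,0,0,0,0],[-1,0,0,0,0,0,0]]'| egrep 'time|tcp|wrist|per_f'
```

```text
time_s: 16.32
tcp_pos: [0.3654, 0.2484, 0.2536]
wrist_force: [0.2, -1.5, 12.1]
gripper_force: 5.6
time_s: 16.48
tcp_pos: [0.3654, 0.2484, 0.2536]
wrist_force: [-0.3, -1.9, 11.1]
gripper_force: 5.6
```

```bash
python3 -m creep '[[-1,0,0,-10,0,0,0],[-1,0,0,-22,0,0,0],[-1,0,0,-34,0,0,0],[-1,30,0,-34,0,0,0],[-1,65,0,-34,0,0,0],[-1,65,0,-34,0,0,0],[-1,65,0,-20,0,0,0],[-1,65,0,-8,0,0,0]]'| egrep 'tcp|wrist|per_f'; python3 -m creep '[[-1,0,0,0,0,0,0],[-1,0,0,0,0,0,0],[-1,0,0,0,0,0,0]]'| egrep 'time|tcp|wrist|per_f'
```

```text
tcp_pos: [0.4298, 0.2536, 0.2595]
wrist_force: [0.0, 0.5, 0.4]
gripper_force: 0.0
time_s: 17.4
tcp_pos: [0.4296, 0.254, 0.2608]
wrist_force: [0.3, -0.9, 1.2]
gripper_force: 0.0
```

```bash
python3 -m creep '[[-1,0,0,5,0,0,0],[-1,0,0,9,0,0,0],[-1,0,0,12,0,0,0],[-1,0,0,13.5,0,0,0],[-1,0,0,13.5,0,0,0],[-1,0,0,13.5,0,0,0],[-1,0,0,13.5,0,0,0],[-1,0,0,13.5,0,0,0]]'| egrep 'tcp|wrist|per_f'; python3 -m creep '[[-1,0,0,0.7,0,0,0],[-1,0,0,0.7,0,0,0],[-1,0,0,0.7,0,0,0],[-1,0,0,0.7,0,0,0],[-1,0,0,0.7,0,0,0],[-1,0,0,0.7,0,0,0],[-1,0,0,0.7,0,0,0],[-1,0,0,0.7,0,0,0]]'| egrep 'time|tcp|wrist|per_f'
```

```text
tcp_pos: [0.4298, 0.2542, 0.2478]
wrist_force: [-0.6, 1.1, 5.2]
gripper_force: 2.4
time_s: 18.73
tcp_pos: [0.4298, 0.2542, 0.2475]
wrist_force: [-1.3, 1.8, 8.6]
gripper_force: 4.5
```

Firm bottom felt at full travel and held; I now lift off and look.

```bash
python3 -m creep '[[-1,0,0,0,0,0,0],[-1,0,0,0,0,0,0],[-1,0,0,0,0,0,0],[-1,0,0,-20,0,0,0],[-1,0,0,-50,0,0,0],[-1,0,0,-60,0,0,0],[-1,0,0,-60,0,0,0],[-1,0,0,-60,0,0,0]]'| egrep 'time|tcp|wrist'
python3 - <<'E'
from h import *
n="wrist";s=r.sense();E=ext(n,s); im,d=vision.capture(n); cv2.imwrite("pics/w6.png",im[...,::-1])
g=np.stack(np.meshgrid(np.arange(0,512),np.arange(0,384)),-1).reshape(-1,2);p=cloud(n,g,d,E)
c=np.array([.4738,.2577]);a=np.radians(5);R=np.array([[np.cos(a),-np.sin(a)],[np.sin(a),np.cos(a)]])
q=np.c_[(p[:,:2]-c)@R,p[:,2]]*1000
k=q[(abs(q[:,1])<14)&(q[:,0]>-40)&(q[:,0]<80)]
for x in range(-40,80,2):
    t=k[(k[:,0]>=x)&(k[:,0]<x+2)]; print(x,len(t),t[:,2].max().round() if len(t) else None,end="; ")
h=q[(q[:,2]>55.5)&(q[:,2]<61)&(abs(q[:,1])<30)&(q[:,0]>0)&(q[:,0]<80)]; print(cv2.minAreaRect(h[:,:2].astype(np.float32)), np.percentile(h[:,0],[1,99]))
E
```

```text
time_s: 19.4
tcp_pos: [0.4292, 0.2533, 0.306]
wrist_force: [-0.0, -0.2, -0.0]
-40 128 199.0; -38 196 198.0; -36 926 204.0; -34 503 204.0; -32 110 204.0; -30 328 210.0; -28 51 210.0; -26 47 214.0; -24 49 218.0; -22 1530 236.0; -20 5020 240.0; -18 1669 241.0; -16 865 220.0; -14 768 219.0; -12 752 220.0; -10 589 220.0; -8 2204 219.0; -6 253 218.0; -4 59 10.0; -2 64 10.0; 0 75 10.0; 2 69 10.0; 4 60 10.0; 6 60 10.0; 8 60 10.0; 10 10 10.0; 12 2 44.0; 14 86 49.0; 16 67 52.0; 18 69 58.0; 20 74 60.0; 22 111 60.0; 24 109 60.0; 26 73 60.0; 28 111 60.0; 30 111 60.0; 32 110 59.0; 34 74 60.0; 36 109 60.0; 38 918 286.0; 40 111 61.0; 42 111 61.0; 44 73 61.0; 46 110 61.0; 48 112 61.0; 50 111 60.0; 52 114 61.0; 54 116 60.0; 56 115 60.0; 58 115 60.0; 60 111 60.0; 62 115 61.0; 64 104 60.0; 66 103 59.0; 68 81 58.0; 70 125 58.0; 72 113 57.0; 74 115 58.0; 76 113 58.0; 78 114 58.0; ((49.73133087158203, -0.7597484588623047), (39.36213302612305, 60.20128631591797), 89.76582336425781) [20.47050345 77.61104235]
```

View pics/w6.png

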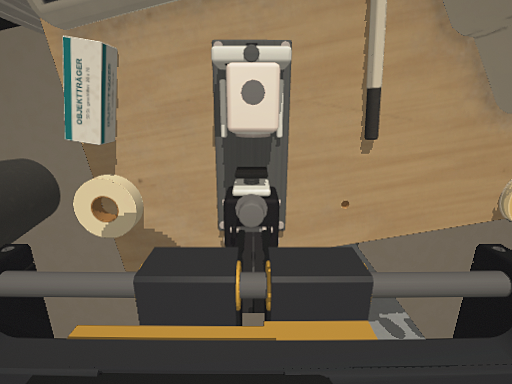

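The jaw is fully back, with its pad at (251,173) as at the start. The plug no longer shows below the housing at (252,98), which stands against the anvil. Nothing else has moved.

```bash
python3 -c "
from station import r
print(r.finish_job())"
```

```text
the job is handed in; nothing more can be done
None
```

I handed the job in at about 19 s: the plug was pressed home (firm at about 11 N, held), the release pressed until the jaw was fully back, and the housing left standing in the nest against the anvil.

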